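# Change the sample module under the microscope

## Task

Change the sample module under the microscope: swing the red-knobbed hold-down latch wide open, slide the grey module out from under the lens until it sits squarely on the free green-cornered mark, and slide the blue module squarely onto the yellow-cornered mark under the lens. Then swing the latch shut until it rests fully home in its catch. Keep the modules flat on the stage all the while (slide them, never lift or tip them), do not bump the microscope, and leave the bins and the jar where they are.

Things in the scene. Friction and masses are not known exactly. Their poses are not given: they have to be found in the camera images.
- stage: Fixed black plate 250 (x) x 520 (y) mm, flat top 30 mm above the table. Origin on the table below the middle of the viewing mark; x away from the robot, y along the row of places, z up. Place and yaw (up to 0.15 rad) vary, with all that is fixed to it. Three places along y: the viewing mark in the middle and one about 165 mm to either side.
- microscope: White digital microscope fixed over the middle (origin and axes as stage). Head 90 mm wide (y), x -12 to 118, z 180 to 290 mm over the table; posts 30 mm square at x 105, y +-105. The space below is open towards the robot: at the middle place a gripper must lean back to the robot by 35 to 40 degrees, fingers pointing down and away; an upright one hits the head.
- lens_tip (a point): Lower end of the microscope's steel lens, 102 mm above the table, 44 mm to +x of the viewing mark's middle. Radius 10 mm at the tip, 16 mm from 14 mm above it, 30 mm from 64 mm above it.
- camera_box_edge (a point): Middle of the lower edge, nearest the robot, of the black camera box on top of the microscope: 308 mm above the table, 70 mm to -x of the viewing mark's middle. The box is 90 mm wide (y), 170 mm long (x), 45 mm high.
- view_mark (a point): Middle of the viewing mark, yellow corner marks (132 x 102 mm) printed on the stage under the lens; on the stage top, axes as stage.
- park: The free mark: green corner marks (132 x 102 mm) with a green dot, flat on the stage at one of its two ends (which end varies). Origin: its middle, on the stage top; x and y as the stage.
- used: The finished grey module, at the start about on the viewing mark. Loose block 120 (x) x 90 (y) x 30 mm high, 0.3 to 0.65 kg, with an upright orange handle fin on top and, at its -x end, a ledge 30 mm deep between two side ribs 14 mm high, 72 mm apart. A round glass window lies 42 mm to +x. Origin: centre of underside; x away from the robot along the long side, z up.
- used_handle (a point): Grip point in the grey module's orange fin, 10 mm to -x of the module's middle, 55 mm above its underside. The fin is 30 (x) x 14 (y) mm, from 30 to 75 mm above the underside; pinch the 14 mm thickness (along the module's y).
- fresh: The new blue module, at the start near the end of the stage that has no green mark. Loose block 120 (x) x 90 (y) x 30 mm high, 0.3 to 0.65 kg, with an upright yellow handle fin on top and, at its -x end, a ledge 30 mm deep between two side ribs 14 mm high, 72 mm apart. A round glass window lies 42 mm to +x. Origin: centre of underside; x away from the robot along the long side, z up.
- fresh_handle (a point): Grip point in the blue module's yellow fin, 10 mm to -x of the module's middle, 55 mm above its underside. The fin is 30 (x) x 14 (y) mm, from 30 to 75 mm above the underside; pinch the 14 mm thickness (along the module's y).
- latch (a joint): Hold-down latch, turning about an upright pivot: 0 = shut in its catch, its 136 mm steel bar along the stage's -y from the pivot; grows as the knob swings towards the robot (clockwise from above); stop at 0.85 rad. Wide open means over 0.6. Starts shut or up to 0.3 ajar. No spring; light friction (about 0.5 N at the knob) holds it where it is left.
- latch_tongue (a point): Tip of the latch's tongue, 16 mm wide, branching off the bar 65 mm from the pivot and reaching 57 mm to the stage's +x when shut. Bar and tongue lie 34 to 42 mm above the stage top. Shut, it lies over the middle module's ledge between the ribs, so the module cannot slide out sideways.
- latch_catch (a point): The latch's catch: a steel rest under the shut bar, 113 mm from the pivot, with a back prong 36 mm high (above the stage) 9 to 15 mm to +x of the bar's middle line. This point: on the bar's middle line, at its mid height. A module kept square passes pivot post and catch with 15 mm to spare.
- latch_pivot (a point): Pivot axis of the latch, on the stage 90 mm towards the robot (-x) and 65 mm to +y from the viewing mark, at the bar's mid height (38 mm above the stage top). Pivot post radius 8 mm (12 mm at the bar).
- latch_knob (a point): Middle of the latch's upright red knob, 18 mm diameter, 46 mm high (42 to 88 mm above the stage top), 130 mm from the pivot. It can be pinched from above in any direction; it turns in the grip.
- purple_bin: Bystander: purple open bin 130 x 100 x 50 mm. Origin: centre of underside.
- clear_bin: Bystander: clear plastic open bin 120 x 100 x 60 mm. Origin: centre of underside.
- jar: Bystander: small jar, 64 mm diameter, 75 mm high. Origin: centre of underside.
Not all that is in view belongs to the job. Of the things that look like the fresh, the middle-sized one is meant.

How it is judged:
By the outcome, as a careful person would: the job done as asked, in the order asked, and still so for the second after the job is handed in, with the robot touching nothing.
It also fails if it takes over 72 s, if anything falls off the work surface, if the arm or the gripper's body presses on something with over 40 N, if the wrist force passes 120 N, or if a joint passes its speed limit or range.

## Robot

A 6-joint arm with a two-finger parallel gripper is mounted at the origin on the work surface. World frame = base frame: x ahead of the robot, y to its left, z up, the work surface at z = 0. Lengths are in m, angles in rad, forces in N, time in s.
With the tool pointing down it reaches from about 0.35 to 0.925 m from the base axis. Payload 6.4 kg.
Tool frame: the origin (TCP) lies on the centre line of the jaws, within the pads' length; the fingertips stand 25 mm ahead of it and the grasp point (between the pads) lies 6 mm ahead of it; z points along the fingers, y is the line along which they close (so a half turn about z gives the same grasp; the last joint's range is limited). The gripper opens to 94 mm and grips with 3 to 60 N. Pads are 16 mm wide; open, the fingers measure 119 mm over their backs; the gripper's body (75 mm by 177 mm) begins 78 mm behind the grasp point.
Start: joints at [-1.274, 0.245, 1.558, -0, 1.339, -0.174], TCP at [0.295, -0.579, 0.23] pointing down, gripper open.
Joint ranges: [-3.13, 3.13], [-1.02, 2.26], [0.13, 2.54], [-0.95, 4.09], [0.21, 2.88], [-2.74, 2.74]. Speed limits (rad/s): [2.57, 2.57, 3.14, 3.14, 3.14, 3.14].

## Interface

Orientations are given as a unit quaternion [x, y, z, w].
In Python, from bench import ctrl, eyes gives the robot as it stands.
- The arm moves only by the tool move_arm, never from a script. Its arguments are lists of equal length, an entry for each row: "xyz": the shift along the tool's x, y, z in mm, a list of three; "angular": the turn, a rotation vector about the tool's x, y, z in rad, a list of three; "gripper": the finger opening in mm, from 0 to 94. In form: {"xyz": [[x, y, z], ...], "angular": [[ax, ay, az], ...], "gripper": [gripper, ...]}. A call has 1 to 8 rows; each row is the pose to reach, as a shift and turn from the pose commanded when the call began, along the tool's axes at that moment; what a row does not reach only later rows make up. A row lasts 1/12 s, in which the tool goes at most 41.7 mm and 7.16 degrees, less where a joint would pass 70% of its speed; a pose out of reach is approached as far as the arm can. A call with a gripper value outside its range is refused whole. The fingers move at their own pace and stop on an object; "grip_force" is the grip in N (left out, the last holds). Time passes only in rows, so rows that repeat a pose let the fingers close. It gives the time, the measured TCP pose, the force, the opening and the grip force at its end, in the units of the state.
- ctrl.state(): the state, without advancing time (a new reading comes with each control period).
- eyes.grab_frame(name): name is "side" or "top" or "wrist"; returns a dict with "image" (400x640x3 uint8, red, green, blue), "z_map" (400x640 float32, m along the optical axis (not along the pixel's ray), 0 where there is no reading), "fov_y" (degrees; the focal length in pixels is half the picture's height over the tangent of half this angle, whatever the lens; pixels are square), "cx", "cy" (the principal point, pixels), "position" and "rotation" of the camera in the world. Camera axes: x right, y down, z forward; pixel columns grow to the right and rows downward; lengths in m; the calibration is good to about 2 mm. A picture is of the moment at which its call begins.
- ctrl.sign_off(): hands the job in; it is judged then, once.
The state is a dict: "t": time; "joint_positions": joint angles; "dq": joint speeds; "joint_torque": joint torques, N m; "position": TCP position; "eef_rot": TCP orientation; "ft_force": force on the tool from outside, world axes, zero at the start; "moment": the same for the moment, N m; "finger_gap": finger opening in m; "grasp_force": force on a finger pad.
Only numpy, scipy, OpenCV 4.12 (cv2) and the standard library are available. Lean on these libraries where they do the work, as an engineer would, in place of code of your own. Each camera call takes 0.05 s, during which the arm holds its last target. There are 200 camera calls.

## Working session

There is one attempt and no reset: what is moved stays moved. The work goes in short steps, Python scripts to look and compute and a tool call to move; the robot and the scene stay as the last step left them, time stands still between calls to the robot, and variables do not carry over. Pictures are saved under pics/ and viewed, at most 10 in all, crops included, and the job is handed in when it is done.

Besides the shell and the picture viewer there is one more tool, called in YAML: its name, and indented under it one key for each argument. move_arm: Moves the arm, as the interface text tells. Its arguments: {"type":"object","properties":{"xyz":{"type":"array","items":{"type":"array","items":{"type":"number"}}},"angular":{"type":"array","items":{"type":"array","items":{"type":"number"}}},"gripper":{"type":"array","items":{"type":"number"}},"grip_force":{"type":"number"}},"required":["xyz","angular","gripper"]}

```bash
mkdir -p pics; ls; python3 - <<'E'
from bench import ctrl, eyes
import cv2,numpy as np,pickle
s=ctrl.state();print({k:np.round(v,3).tolist() for k,v in s.items()})
for n in("top","side"):
    f=eyes.grab_frame(n);pickle.dump(f,open(f"pics/{n}0.pkl","wb"))
    cv2.imwrite(f"pics/{n}0.png",f["image"][:,:,::-1]);print(n,f["fov_y"],f["cx"],f["cy"],np.round(f["position"],3),np.round(f["rotation"],3).tolist())
E
```

```text
pics
{'t': 0.0, 'joint_positions': [-1.274, 0.246, 1.559, 0.0, 1.339, -0.174], 'dq': [0.001, 0.0, -0.001, 0.001, -0.001, -0.0], 'joint_torque': [0.001, -41.582, -31.461, 0.069, 0.033, -0.0], 'position': [0.295, -0.579, 0.229], 'eef_rot': [0.972, 0.233, -0.0, -0.001], 'ft_force': [0.387, -0.069, 0.392], 'moment': [-0.018, 0.026, 0.009], 'grasp_force': 0.0, 'finger_gap': 0.094}
top 54.13135097990726 317.68353474074246 204.87159482826797 [0.441 0.015 1.323] [-0.704, 0.707, -0.046, 0.044]
side 43.85189432937565 312.33545113641105 201.8511199555797 [ 0.259 -0.994  1.111] [0.902, -0.144, 0.059, -0.403]
```

View pics/top0.png

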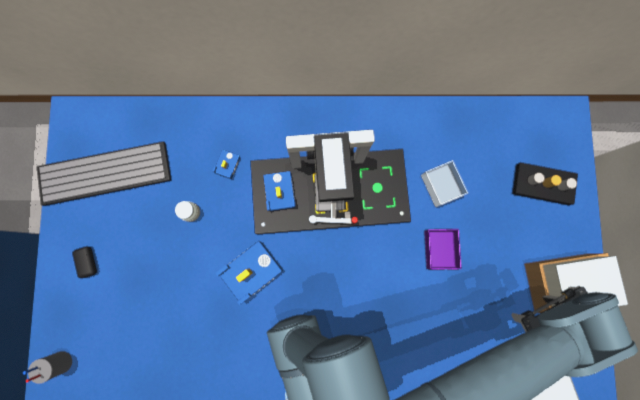

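View pics/side0.png

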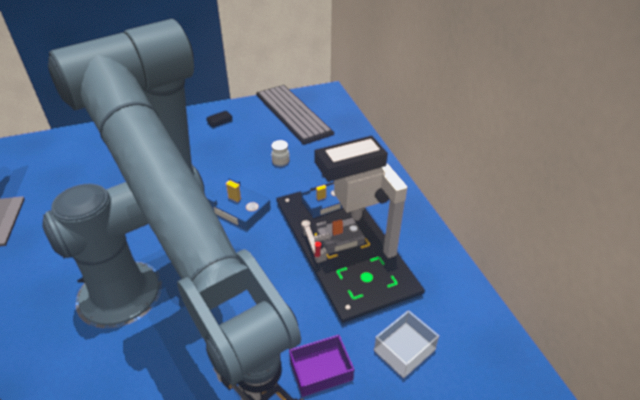

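The top view shows three blue modules with yellow fins: small at (228,163), one on the stage at (279,190) and a large one at (250,272). The middle-sized one is the one on the stage. The grey module is under the microscope at (330,195), the green mark at (378,188), the pivot at (313,219) and the red knob at (354,220). In the side view the knob is at (318,248) and the green dot at (367,277).

```bash
cat > h.py <<'E'
import numpy as np,cv2,pickle
from scipy.spatial.transform import Rotation as R
def cam(f):
    F=f["image"].shape[0]/2/np.tan(np.radians(f["fov_y"])/2)
    r=np.asarray(f["rotation"]); Rm=R.from_quat(r).as_matrix() if r.size==4 else r
    return F,Rm,np.asarray(f["position"])
def ray(f,uv):
    F,Rm,p=cam(f);uv=np.atleast_2d(uv).astype(float)
    d=np.c_[(uv[:,0]-f["cx"])/F,(uv[:,1]-f["cy"])/F,np.ones(len(uv))]
    return p,d@Rm.T
def plane(f,uv,z):
    p,d=ray(f,uv);return p+d*((z-p[2])/d[:,2])[:,None]
def depth(f,uv):
    p,d=ray(f,uv);uv=np.atleast_2d(uv).astype(int)
    return p+d*f["z_map"][uv[:,1],uv[:,0]][:,None]
def cross(f,a,g,b):
    p,d=ray(f,a);q,e=ray(g,b);d=d[0]/np.linalg.norm(d);e=e[0]/np.linalg.norm(e)
    s=np.linalg.lstsq(np.c_[d,-e],q-p,rcond=None)[0]
    A=p+d*s[0];B=q+e*s[1];return (A+B)/2,np.linalg.norm(A-B)
def mask(f,lo,hi,roi=None):
    m=cv2.inRange(cv2.cvtColor(f["image"],cv2.COLOR_RGB2HSV),lo,hi)
    if roi:
        k=np.zeros_like(m);x0,y0,x1,y1=roi;k[y0:y1,x0:x1]=255;m&=k
    return m
def cent(m):
    y,x=np.nonzero(m);return np.array([x.mean(),y.mean()]),len(x)
E
python3 - <<'E'
from h import *
t=pickle.load(open("pics/top0.pkl","rb"));s=pickle.load(open("pics/side0.pkl","rb"))
G=((45,120,80),(75,255,255))
mt=mask(t,*G,(345,155,415,225));ms=mask(s,*G)
def dot(m):
    n,l,st,c=cv2.connectedComponentsWithStats(m);i=1+np.argmax(st[1:,4]);return c[i]
print("green dot",cross(t,dot(mt),s,dot(ms)))
r=cv2.minAreaRect(cv2.findNonZero(mt));b=cv2.boxPoints(r);w=plane(t,b,.03);print("green rect",np.round(w,4).tolist(),w.mean(0))
# stage plate
d=mask(t,(0,0,0),(179,255,55),(245,140,415,240))
c=max(cv2.findContours(d,0,2)[0],key=cv2.contourArea)
print("stage",np.round(plane(t,cv2.boxPoints(cv2.minAreaRect(c)),.03),4).tolist())
# knob
for n,f,roi in(("t",t,(330,200,370,235)),("s",s,(300,230,330,265))):
    m=mask(f,(0,150,80),(8,255,255),roi)|mask(f,(172,150,80),(179,255,255),roi);print("knob",n,cent(m),depth(f,cent(m)[0]),cv2.boundingRect(cv2.findNonZero(m)))
# fresh fin
for n,f,roi in(("t",t,(262,165,300,215)),("s",s,(300,175,340,205))):
    m=mask(f,(20,150,100),(35,255,255),roi);print("fin",n,cent(m),depth(f,cent(m)[0]))
    globals()["f"+n]=cent(m)[0]
print(cross(t,ft,s,fs))
m=mask(t,(100,120,90),(120,255,255),(258,165,299,215));
# above-table module mask by depth
p,dd=ray(t,np.indices((400,640))[::-1].reshape(2,-1).T);P=(p+dd*t["z_map"].reshape(-1,1)).reshape(400,640,3)
for nm,roi in(("fresh",(262,165,299,215)),("big",(215,240,290,305)),("small",(210,148,245,182))):
    x0,y0,x1,y1=roi;k=np.zeros((400,640),np.uint8);k[y0:y1,x0:x1]=1
    zz=P[...,2]; h=.045 if nm=="fresh" else .012
    k&=(zz>h).astype(np.uint8);r=cv2.minAreaRect(cv2.findNonZero(k));w=plane(t,cv2.boxPoints(r),.06 if nm=="fresh" else .03)
    print(nm,np.round(w[:,:2],3).tolist(),w.mean(0),np.linalg.norm(np.diff(w,axis=0),axis=1), np.median(zz[k>0]))
cr=t["image"][130:250,200:440,::-1];a=cv2.resize(cr,None,fx=3.3,fy=3.3,interpolation=cv2.INTER_CUBIC)
cv2.imwrite("pics/crop1.png",a[:600,:800])
E
```

```text
green dot (array([ 0.6658629 , -0.18966988,  0.02862051]), np.float64(0.0015336111437099058))
green rect [[0.7313, -0.1287, 0.03], [0.7426, -0.2389, 0.03], [0.6007, -0.2493, 0.03], [0.5898, -0.1406, 0.03]] [ 0.66606718 -0.18937943  0.03      ]
stage [[0.5953, 0.0093, 0.03], [0.7997, -0.0443, 0.03], [0.759, -0.195, 0.03], [0.556, -0.1387, 0.03]]
knob t (array([354.29411765, 219.58823529]), 34) [[ 0.54920751 -0.10277187  0.11872395]] (352, 217, 6, 7)
knob s (array([317.58461538, 247.98461538]), 65) [[ 0.54804349 -0.11651361  0.11197443]] (315, 242, 7, 14)
fin t (array([278.26470588, 191.94117647]), 34) [[0.63741779 0.13342734 0.11244655]]
fin s (array([320.84705882, 191.30588235]), 85) [[0.63929441 0.12626597 0.09281355]]
(array([0.64235295, 0.13617186, 0.08382467]), np.float64(0.0005864959348368449))
fresh [[0.725, 0.193], [0.738, 0.075], [0.598, 0.059], [0.585, 0.176]] [0.66153656 0.12565961 0.06      ] [0.11872008 0.14094197 0.11708906] 0.062111251472790285
big [[0.485, 0.348], [0.489, 0.119], [0.288, 0.113], [0.284, 0.338]] [0.38654854 0.22937789 0.03      ] [0.22920052 0.20138522 0.22465787] 0.04402984600524906
small [[0.724, 0.368], [0.81, 0.328], [0.777, 0.264], [0.692, 0.304]] [0.75077631 0.31601882 0.03      ] [0.09434238 0.07235399 0.09404313] 0.023287323648682356
```

View pics/crop1.png

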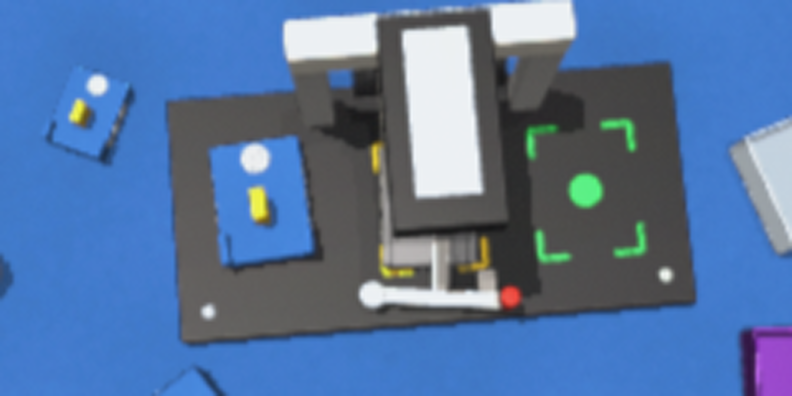

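The crop shows the blue module with its window and fin on the stage at crop (260,205), turned a few degrees from the stage. The small lookalike is at (90,110) and the large one lies off the stage below. The latch is nearly shut, with the pivot at (372,293) and the knob at (510,296).

```bash
python3 - <<'E'
from h import *
t=pickle.load(open("pics/top0.pkl","rb"));s=pickle.load(open("pics/side0.pkl","rb"))
c=np.array([(168,100),(672,63),(695,300),(183,342)])/3.3+[200,130]-.35
w=plane(t,c,.03);print("stage",np.round(w,4).tolist())
e=[w[0]-w[1],w[3]-w[2]];print("yaw from y edges",[np.arctan2(-v[0],v[1]) for v in e],[np.linalg.norm(v[:2]) for v in e])
e=[w[0]-w[3],w[1]-w[2]];print("yaw from x edges",[np.arctan2(v[1],v[0]) for v in e],w.mean(0))
# green corner centroids
mt=mask(t,(45,120,80),(75,255,255),(345,155,415,225))
n,l,st,cc=cv2.connectedComponentsWithStats(mt);big=1+np.argmax(st[1:,4])
k=[i for i in range(1,n) if i!=big and st[i,4]>4];P=plane(t,cc[k],.03)[:,:2];print("green",np.round(P,4).tolist(),st[k,4].tolist())
P=P[np.argsort(P[:,0])];a,b=P[:2],P[2:];a=a[np.argsort(a[:,1])];b=b[np.argsort(b[:,1])]
for v in(a[1]-a[0],b[1]-b[0]):print("yaw",np.arctan2(-v[0],v[1]))
for v in(b[0]-a[0],b[1]-a[1]):print("yaw",np.arctan2(v[1],v[0]))
print("park",P.mean(0))
# yellow marks visible
m=mask(t,(18,130,90),(35,255,255),(305,165,352,216));n,l,st,cc=cv2.connectedComponentsWithStats(m)
for i in range(1,n):
    print("yel",cc[i],st[i],plane(t,cc[i],.03)[0])
# fresh long edges from contour: blue mask
m=mask(t,(100,120,60),(120,255,255),(258,165,299,215));p=cv2.minAreaRect(cv2.findNonZero(m));b=plane(t,cv2.boxPoints(p),.06);print("fresh",np.round(b[:,:2],3).tolist(),b.mean(0))
for i in range(2):
    v=b[i+1]-b[i];print(np.arctan2(v[1],v[0]),np.linalg.norm(v))
piv=plane(t,np.array([[372,293]])/3.3+[200,130]-.35,.075);print("pivot",piv, "knob",plane(t,[354.3,219.6],.117))
E
```

```text
stage [[0.7605, 0.2361, 0.03], [0.7981, -0.2817, 0.03], [0.5533, -0.2971, 0.03], [0.5129, 0.2166, 0.03]]
yaw from y edges [np.float64(0.07239513817502329), np.float64(0.07851988648960107)] [np.float64(0.5191094512544638), np.float64(0.5152902422238647)]
yaw from x edges [np.float64(0.07855005719489976), np.float64(0.06301537964137192)] [ 0.65621855 -0.03151383  0.03      ]
green [[0.7285, -0.2282], [0.7221, -0.14], [0.6094, -0.2371], [0.604, -0.1492]] [42, 39, 39, 32]
yaw 0.06239138153711378
yaw 0.07260016389469062
yaw 0.07488602714918818
yaw 0.07793539369377583
park [ 0.66600622 -0.1886185 ]
yel [313.57894737 176.78947368] [313 173   3   9  19] [0.70201951 0.02326783 0.03      ]
yel [345.09090909 207.57575758] [339 202  10  10  33] [ 0.59741219 -0.08141091  0.03      ]
yel [315. 206.] [315 205   1   3   3] [0.60301746 0.01876075 0.03      ]
yel [319.60869565 212.        ] [315 211  10   3  23] [0.58286936 0.00349708 0.03      ]
fresh [[0.704, 0.193], [0.718, 0.1], [0.597, 0.082], [0.584, 0.175]] [0.65062901 0.1375531  0.06      ]
-1.428780891294934 0.09422577863903299
-2.9972823835042615 0.122012035524911
pivot [[0.55727508 0.02713373 0.075     ]] knob [[ 0.5493259  -0.10295795  0.117     ]]
```

```bash
cat >> h.py <<'E'
YAW=.074; VIEW=np.array([.6538,-.0241])
def S(x,y,z):  # stage mm -> world m
    c,s=np.cos(YAW),np.sin(YAW);return np.array([VIEW[0]+(c*x-s*y)/1e3,VIEW[1]+(s*x+c*y)/1e3,z/1e3])
def U(p): # world -> stage mm
    c,s=np.cos(YAW),np.sin(YAW);d=(np.asarray(p)[:2]-VIEW)*1e3;return np.array([c*d[0]+s*d[1],-s*d[0]+c*d[1],np.asarray(p)[2]*1e3])
def tool(yaw,tilt):
    t=np.radians(tilt);return R.from_euler('z',yaw)*R.from_matrix(np.array([[np.cos(t),0,np.sin(t)],[0,-1,0],[np.sin(t),0,-np.cos(t)]]))
def rel(st,grasp,yaw,tilt,back=0):
    "tool-frame shift (mm) and turn so that grasp point is at world grasp, backed off by back mm"
    T=tool(yaw,tilt);R0=R.from_quat(st["eef_rot"]);tcp=np.asarray(grasp)-T.apply([0,0,(6+back)/1e3])
    print("xyz",np.round(R0.inv().apply(tcp-st["position"])*1e3,1).tolist(),"ang",np.round((R0.inv()*T).as_rotvec(),3).tolist())
def now(st):
    T=R.from_quat(st["eef_rot"]);g=st["position"]+T.apply([0,0,.006])
    print("t",round(st["t"],2),"grasp stage",np.round(U(g),1),"world",np.round(g,4),"F",np.round(st["ft_force"],1),"gap",round(st["finger_gap"]*1e3,1),"gf",round(float(st["grasp_force"]),1),"q",np.round(st["joint_positions"],2))
E
python3 - <<'E'
from h import *
from bench import ctrl
s=ctrl.state();now(s)
rel(s,[.549,-.103,.098],YAW,37,back=110)
print(tool(YAW,37).as_matrix())
E
```

```text
t 0.1 grasp stage [-399.2 -526.6  223.5] world [ 0.2947 -0.5788  0.2235] F [-0.  -0.1 -0.2] gap 94.2 gf 0.0 q [-1.27  0.25  1.56 -0.    1.34 -0.17]
xyz [378.1, -335.6, 39.5] ang [-0.13, 0.637, 0.382]
[[ 0.79644984  0.07393248  0.60016801]
 [ 0.0590451  -0.99726325  0.04449368]
 [ 0.60181502  0.         -0.79863551]]
```

move_arm:
  xyz:
    - [30,-26,-10]
    - [60,-52,-15]
    - [90,-78,-15]
    - [120,-104,-15]
    - [150,-130,-15]
    - [180,-156,-10]
    - [210,-182,-5]
    - [240,-208,0]
  angular:
    - [-0.01,0.06,0.04]
    - [-0.02,0.12,0.08]
    - [-0.03,0.18,0.12]
    - [-0.05,0.24,0.16]
    - [-0.06,0.3,0.2]
    - [-0.08,0.38,0.23]
    - [-0.09,0.44,0.27]
    - [-0.1,0.5,0.3]
  gripper: [50,50,50,50,50,50,50,50]

```text
t: 0.77
position: [0.4146, -0.2833, 0.23]
eef_rot: [0.964, 0.078, 0.252, -0.01]
ft_force: [0.6, 0.8, -1.2]
finger_gap: 0.0503
grasp_force: 0.0
```

```bash
python3 - <<'E'
from h import *
from bench import ctrl
s=ctrl.state();now(s)
rel(s,[.549,-.103,.098],YAW,37,back=110)
E
```

```text
t 0.77 grasp stage [-254.8 -240.7  224.7] world [ 0.4175 -0.283   0.2247] F [ 0.6  0.8 -1.2] gap 50.3 gf 0.0 q [-1.07 -0.31  2.16  0.52  1.14  0.15]
xyz [62.0, -163.7, 76.0] ang [-0.028, 0.134, 0.08]
```

move_arm:
  xyz:
    - [12,-33,10]
    - [25,-65,25]
    - [37,-98,40]
    - [50,-131,60]
    - [62,-164,76]
    - [62,-164,76]
    - [62,-164,76]
    - [62,-164,76]
  angular:
    - [-0.006,0.027,0.016]
    - [-0.011,0.054,0.032]
    - [-0.017,0.08,0.048]
    - [-0.022,0.107,0.064]
    - [-0.028,0.134,0.08]
    - [-0.028,0.134,0.08]
    - [-0.028,0.134,0.08]
    - [-0.028,0.134,0.08]
  gripper: [50,50,50,50,50,50,50,50]

```text
t: 1.43
position: [0.4787, -0.1099, 0.191]
eef_rot: [0.948, 0.037, 0.316, -0.011]
ft_force: [-0.2, 0.5, -0.5]
finger_gap: 0.05
grasp_force: 0.0
```

```bash
python3 - <<'E'
from h import *
from bench import ctrl,eyes
s=ctrl.state();now(s)
f=eyes.grab_frame("wrist");pickle.dump(f,open("pics/w1.pkl","wb"));cv2.imwrite("pics/w1.png",f["image"][:,:,::-1])
m=mask(f,(0,150,60),(8,255,255))|mask(f,(172,150,60),(179,255,255))
n,l,st,c=cv2.connectedComponentsWithStats(m)
for i in range(1,n):
    if st[i,4]>60: print(c[i],st[i],depth(f,c[i]),plane(f,c[i],.095))
rel(s,[.549,-.103,.098],YAW,37,back=0)
E
```

```text
t 1.43 grasp stage [-177.4  -72.6  186.2] world [ 0.4823 -0.1096  0.1862] F [-0.2  0.5 -0.5] gap 50.0 gf 0.0 q [-0.68 -0.45  2.37  0.6   0.82  0.48]
[314.3        197.19384615] [303 180  23  37 650] [[ 0.5430418  -0.10494844  0.11830094]] [[ 0.55192516 -0.10426934  0.095     ]]
xyz [0.8, -1.7, 110.8] ang [0.0, 0.003, 0.003]
```

View pics/w1.png

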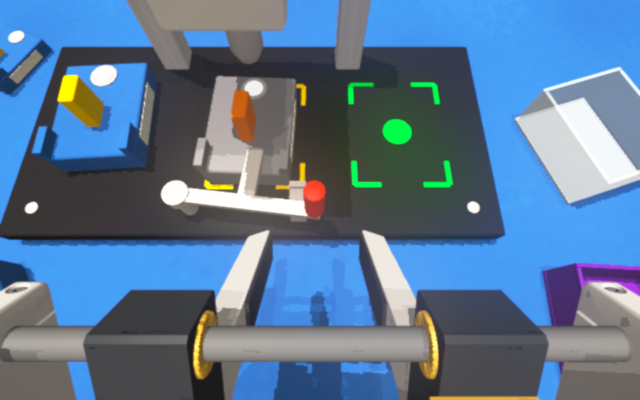

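The wrist view shows the knob at (314,197) and the pivot at (175,192). The tongue lies over the grey module's ledge. The orange fin is at (243,115), the yellow fin at (80,100), the yellow corners at (303,90), (298,180) and (215,183), and the green dot at (397,131).

move_arm:
  xyz:
    - [0,0,25]
    - [1,0,50]
    - [1,0,75]
    - [2,0,95]
    - [2,0,111]
    - [2,0,111]
    - [2,0,111]
    - [2,0,111]
  angular:
    - [0,0,0]
    - [0,0,0]
    - [0,0,0]
    - [0,0,0]
    - [0,0.003,0.003]
    - [0,0.003,0.003]
    - [0,0.003,0.003]
    - [0,0.003,0.003]
  gripper: [50,50,50,50,50,30,10,10]
  grip_force: 6

```text
t: 2.15
position: [0.5467, -0.106, 0.104]
eef_rot: [0.948, 0.034, 0.317, -0.011]
ft_force: [0.2, 0.1, 0.1]
finger_gap: 0.0336
grasp_force: 0.0
```

```bash
python3 - <<'E'
from h import *
from bench import ctrl
s=ctrl.state();now(s)
f=pickle.load(open("pics/w1.pkl","rb"));t=pickle.load(open("pics/top0.pkl","rb"));sd=pickle.load(open("pics/side0.pkl","rb"))
# stage corner-ish edges: plate corners seen
c=[(62,47),(466,47),(503,236),(0,236)]
g=mask(f,(45,120,80),(75,255,255));n,l,st,cc=cv2.connectedComponentsWithStats(g)
k=[i for i in range(1,n) if st[i,4]>50];k.sort(key=lambda i:-st[i,4])
for i in k:
    print("green",cc[i].round(1),st[i].tolist(),U(plane(f,cc[i],.03)[0]).round(1))
y=mask(f,(18,130,90),(35,255,255),(195,75,315,195));n,l,st,cc=cv2.connectedComponentsWithStats(y)
for i in range(1,n):
    if st[i,4]>15:print("yel",cc[i].round(1),st[i].tolist(),U(plane(f,cc[i],.03)[0]).round(1))
for nm,lo,hi,r in(("orange",(5,150,60),(17,255,255),(215,70,275,150)),("yfin",(18,130,90),(35,255,255),(50,60,115,135))):
    m=mask(f,lo,hi,r);c,a=cent(m);print(nm,c,a,cv2.boundingRect(cv2.findNonZero(m)),U(depth(f,c)[0]).round(1))
o=mask(sd,(5,150,60),(17,255,255),(320,205,360,245));print("orange side",cent(o));
print("orange cross",[U(x).round(1) if np.ndim(x) else x for x in cross(f,cent(mask(f,(5,150,60),(17,255,255),(215,70,275,150)))[0],sd,cent(o)[0])])
# grey module top outline via height
p,dd=ray(f,np.indices((400,640))[::-1].reshape(2,-1).T);P=(p+dd*f["z_map"].reshape(-1,1)).reshape(400,640,3)
q=np.array([U(v) for v in P[60:200,190:320].reshape(-1,3)])
q=q[(q[:,2]>56)&(q[:,2]<63)];print(len(q),q.min(0),q.max(0))
r=cv2.minAreaRect(q[:,:2].astype(np.float32));print("grey top",r)
q=np.array([U(v) for v in P[50:180,30:165].reshape(-1,3)]);q=q[(q[:,2]>56)&(q[:,2]<63)]
r=cv2.minAreaRect(q[:,:2].astype(np.float32));print("blue top",r)
w=U(plane(f,[175,190],.075)[0]);print("pivot",w)
E
```

```text
t 2.15 grasp stage [-109.3  -73.7   99.2] world [ 0.5503 -0.1057  0.0992] F [0.2 0.1 0.1] gap 33.6 gf 0.0 q [-0.57 -0.07  2.26  0.77  0.54  0.34]
green [396.6 131.3] [382, 118, 31, 27, 647] [  -1.5 -166.2   30. ]
green [441.5 178.1] [422, 160, 32, 28, 361] [ -59.9 -209.9   30. ]
green [361.4 178.1] [350, 160, 32, 28, 351] [ -60.3 -123.1   30. ]
green [428.4  89.3] [410, 82, 31, 23, 275] [  57.4 -209.3   30. ]
green [355.9  89.3] [347, 82, 27, 23, 264] [  56.8 -121.9   30. ]
yel [302.1  93.1] [296, 83, 11, 23, 169] [ 50.9 -57.2  30. ]
yel [302.  171.1] [299, 162, 7, 19, 128] [-52.3 -58.8  30. ]
yel [217.6 185.9] [204, 180, 30, 10, 191] [-70.2  31.2  30. ]
yel [281.8 186.8] [275, 185, 15, 5, 60] [-71.  -37.5  30. ]
orange [243.24451754 115.53508772] 912 (231, 91, 25, 50) [-32.5  -7.9 104.4]
yfin [ 79.82599581 100.08805031] 1431 (57, 75, 46, 51) [ -9.7 151.2  95.1]
orange side (array([336.99115044, 227.        ]), 113)
orange cross [array([-16.2,  -2. ,  80.5]), np.float64(0.00037661562932633915)]
6536 [-96.85976549 -61.62304934  56.00885323] [52.36891433 43.51868696 62.99341743]
grey top ((-21.986480712890625, -11.349494934082031), (106.2479476928711, 146.46426391601562), 87.78606414794922)
blue top ((15.775131225585938, 150.72335815429688), (135.71615600585938, 109.22887420654297), 3.553825855255127)
pivot [-93.41728921  55.72743846  75.        ]
```

```bash
python3 - <<'E'
from h import *
f=pickle.load(open("pics/w1.pkl","rb"));t=pickle.load(open("pics/top0.pkl","rb"))
def pts(fr,lo,hi,roi,z=.03):
    m=mask(fr,lo,hi,roi);y,x=np.nonzero(m);return np.array([U(v) for v in plane(fr,np.c_[x,y],z)])
for nm,fr,roi in(("w",f,(340,75,460,195)),("t",t,(345,155,415,225))):
    g=pts(fr,(45,120,80),(75,255,255),roi);print(nm,"green ext",g.min(0).round(1),g.max(0).round(1),(g.min(0)+g.max(0))/2)
for nm,fr,roi in(("w",f,(195,75,315,195)),("t",t,(305,165,352,216))):
    g=pts(fr,(18,110,70),(35,255,255),roi);print(nm,"yel ext",g.min(0).round(1),g.max(0).round(1))
E
```

```text
w green ext [ -70.8 -221.6   30. ] [  68.3 -110.7   30. ] [  -1.25529703 -166.12390076   30.        ]
t green ext [ -70.1 -220.7   30. ] [  70.3 -110.2   30. ] [ 1.00173659e-01 -1.65444497e+02  3.00000000e+01]
w yel ext [-73.9 -62.2  30. ] [65.7 46.5 30. ]
t yel ext [-73.9 -63.4  30. ] [64.7 48.8 30. ]
```

move_arm:
  xyz:
    - [0,0,0]
    - [0,0,0]
    - [0,0,0]
    - [0,0,0]
  angular:
    - [0,0,0]
    - [0,0,0]
    - [0,0,0]
    - [0,0,0]
  gripper: [10,10,10,10]

```text
t: 2.48
position: [0.5468, -0.1035, 0.1043]
eef_rot: [0.947, 0.035, 0.318, -0.013]
ft_force: [-0.0, 4.0, 4.0]
finger_gap: 0.0177
grasp_force: 6.0
```

```bash
python3 - <<'E'
from h import *
from bench import ctrl
v=S(-4,-8,0)[:2];pk=S(-.8,-165.9,0)[:2];print(v,pk)
src=open("h.py").read().replace("YAW=.074; VIEW=np.array([.6538,-.0241])",f"YAW=.080; VIEW=np.array([{v[0]:.4f},{v[1]:.4f}]); PARK=np.array([{pk[0]:.4f},{pk[1]:.4f}])")
open("h.py","w").write(src)
E
python3 - <<'E'
from h import *
from bench import ctrl
s=ctrl.state();now(s);T=R.from_quat(s["eef_rot"]);g=s["position"]+T.apply([0,0,.006])
print("park stage",U([*PARK,.03]))
u=U(g);d=u[:2]-[-90,65];th=np.arctan2(-d[0],-d[1]);r=np.hypot(*d);print("latch",th,"r",r)
for a in np.linspace(th,.78,9)[1:]:
    w=S(-90-r*np.sin(a),65-r*np.cos(a),u[2]);print(round(a,2),np.round(T.inv().apply(w-g)*1e3,1))
E
```

```text
[ 0.65040241 -0.03237384] [ 0.66526759 -0.18960512]
t 2.48 grasp stage [-105.4  -62.6   99.5] world [ 0.5504 -0.1032  0.0995] F [-0.  4.  4.] gap 17.7 gf 6.0 q [-0.56 -0.07  2.26  0.78  0.54  0.34]
park stage [   2.28975553 -157.88795717   30.        ]
latch 0.11989003215954672 r 128.54995742856588
0.2 [-8.4 -1.7 -6.3]
0.28 [-16.6  -4.2 -12.5]
0.37 [-24.6  -7.5 -18.6]
0.45 [-32.4 -11.7 -24.4]
0.53 [-39.9 -16.6 -30.1]
0.61 [-47.  -22.4 -35.5]
0.7 [-53.8 -28.8 -40.5]
0.78 [-60.  -35.9 -45.3]
```

move_arm:
  xyz:
    - [-8.5,-1.5,-6.5]
    - [-16.5,-4,-12.5]
    - [-24.5,-7.5,-18.5]
    - [-32.5,-11.5,-24.5]
    - [-40,-16.5,-30]
    - [-47,-22.5,-35.5]
    - [-54,-29,-40.5]
    - [-60,-36,-45.5]
  angular:
    - [0,0,0]
    - [0,0,0]
    - [0,0,0]
    - [0,0,0]
    - [0,0,0]
    - [0,0,0]
    - [0,0,0]
    - [0,0,0]
  gripper: [10,10,10,10,10,10,10,10]

```text
t: 3.15
position: [0.4684, -0.0725, 0.1038]
eef_rot: [0.948, 0.035, 0.317, -0.013]
ft_force: [7.1, 6.1, -3.0]
finger_gap: 0.0179
grasp_force: 6.0
```

move_arm:
  xyz:
    - [0,0,0]
    - [0,0,0]
    - [0,0,0]
    - [0,0,-20]
    - [0,0,-55]
  angular:
    - [0,0,0]
    - [0,0,0]
    - [0,0,0]
    - [0,0,0]
    - [0,0,0]
  gripper: [10,40,50,50,50]

```text
t: 3.57
position: [0.4357, -0.0755, 0.1434]
eef_rot: [0.949, 0.035, 0.314, -0.014]
ft_force: [0.4, 0.3, 1.2]
finger_gap: 0.0407
grasp_force: 0.0
```

```bash
python3 - <<'E'
from h import *
from bench import ctrl,eyes
s=ctrl.state();now(s)
f=eyes.grab_frame("wrist");pickle.dump(f,open("pics/w2.pkl","wb"));cv2.imwrite("pics/w2.png",f["image"][:,:,::-1])
m=mask(f,(0,150,60),(8,255,255))|mask(f,(172,150,60),(179,255,255));n,l,st,c=cv2.connectedComponentsWithStats(m)
for i in range(1,n):
    if st[i,4]>60:
        u=U(plane(f,c[i],.097)[0]);d=u[:2]-[-90,65];print(c[i],st[i],u,"latch",np.arctan2(-d[0],-d[1]),np.hypot(*d))
E
```

```text
t 3.57 grasp stage [-213.8  -25.8  138.6] world [ 0.4393 -0.0752  0.1386] F [0.4 0.3 1.2] gap 40.7 gf 0.0 q [-0.69 -0.56  2.53  0.63  0.79  0.45]
[316.36458333 214.80729167] [302 203  26  27 384] [-175.89388969  -27.09057343   97.        ] latch 0.7505963515745424 125.9302743619456
```

View pics/w2.png

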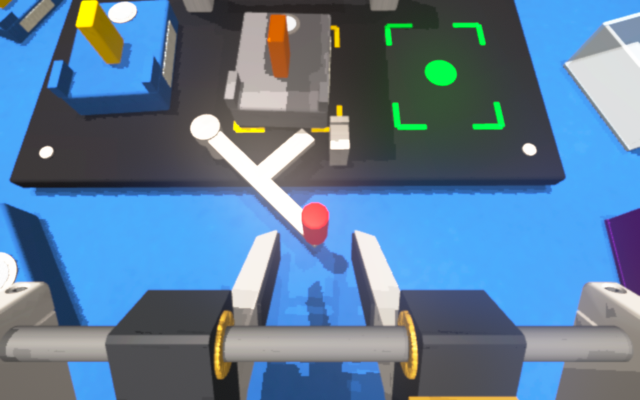

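The latch is wide open at about 0.76 rad, with the knob at (316,215). The grey module's way out to the green mark (440,72) is clear past the catch at (339,135).

```bash
cat >> h.py <<'E'
def block(f,roi,zt=(53,66)):
    "module top by depth: y edges per x slice, in stage frame"
    x0,y0,x1,y1=roi;uv=np.indices((y1-y0,x1-x0))[::-1].reshape(2,-1).T+[x0,y0]
    P=np.array([U(v) for v in depth(f,uv)]);P=P[(P[:,2]>zt[0])&(P[:,2]<zt[1])]
    xs=np.arange(P[:,0].min()+20,P[:,0].max()-12,8);e=[]
    for x in xs:
        q=P[abs(P[:,0]-x)<4]
        if len(q)>20:e.append((x,q[:,1].min(),q[:,1].max(),np.median(q[:,2])))
    e=np.array(e);return P,e
E
python3 - <<'E'
from h import *
from bench import ctrl
f=pickle.load(open("pics/w2.pkl","rb"));f1=pickle.load(open("pics/w1.pkl","rb"));sd=pickle.load(open("pics/side0.pkl","rb"))
for nm,roi in(("grey",(225,10,338,130)),("blue",(45,0,180,115))):
    P,e=block(f,roi);print(nm,"x",np.percentile(P[:,0],[1,99]));print(e.round(1).tolist())
    for c in(1,2):print("slope",np.polyfit(e[:,0],e[:,c],1))
O=((5,150,60),(17,255,255));Y=((18,130,90),(35,255,255))
for nm,C,a,b,c in(("or",O,(215,70,275,150),(255,5,300,85),(320,205,360,245)),("yel",Y,(50,60,115,135),(70,0,130,70),(300,175,340,205))):
    ca,cb,cs=[cent(mask(g,*C,r))[0] for g,r in((f1,a),(f,b),(sd,c))]
    for g,x in((f1,ca),(f,cb)):
        k=cross(g,x,sd,cs);print(nm,U(k[0]).round(1),k[1])
    # fin yaw from front/top edges: top-plane outline
    m=mask(f,*C,b);h=np.array([U(v) for v in plane(f,np.argwhere(m)[:,::-1],.105)]);
    P=np.array([U(v) for v in depth(f,np.argwhere(m)[:,::-1])]);q=P[(P[:,2]>101)];print("fin top pts",len(q),np.median(q,0), cv2.minAreaRect(q[:,:2].astype(np.float32)))
s=ctrl.state();rel(s,S(-16-10,0,150),YAW,37,back=60)
E
```

```text
grey x [-78.72495463  52.28759616]
[[-66.8, -37.3, 51.5, 57.0], [-58.8, -29.2, 52.4, 59.1], [-50.8, -29.2, 44.3, 59.3], [-42.8, -30.2, 43.8, 59.3], [-34.8, -30.3, 43.5, 59.3], [-26.8, -40.0, 45.2, 59.3], [-18.8, -40.1, 50.2, 59.2], [-10.8, -40.2, 49.4, 59.2], [-2.8, -40.3, 49.0, 59.2], [5.2, -41.5, 49.2, 59.2], [13.2, -41.7, 48.5, 59.2], [21.2, -41.9, 48.0, 59.2], [29.2, -41.9, 48.2, 59.3], [37.2, -42.1, 47.5, 59.2]]
slope [ -0.12455238 -39.40341597]
slope [1.77226772e-03 4.79362314e+01]
blue x [-48.54606963  70.87073933]
[[-30.0, 119.4, 203.6, 59.0], [-22.0, 120.3, 204.2, 59.0], [-14.0, 120.1, 208.9, 59.0], [-6.0, 121.3, 211.4, 58.9], [2.0, 121.2, 212.3, 58.9], [10.0, 122.4, 212.4, 58.9], [18.0, 122.7, 212.9, 58.9], [26.0, 123.3, 213.4, 58.9], [34.0, 123.9, 213.9, 58.9], [42.0, 123.7, 181.1, 58.9], [50.0, 124.5, 186.7, 59.4], [58.0, 125.3, 192.4, 59.3]]
slope [6.44252534e-02 1.21425125e+02]
slope [-2.00324370e-01  2.07245328e+02]
or [-12.2   6.1  80.5] 0.00037661562932633915
or [-12.3   5.6  81.6] 0.0013078350140692794
fin top pts 491 [-17.34771084   4.95478509 104.02144501] ((-123.15462493896484, -5.792043685913086), (247.76573181152344, 16.701601028442383), 5.952310562133789)
yel [  7.6 173.   79.1] 0.0006676236187250423
yel [  6.7 170.6  81.8] 0.0001151538196978
fin top pts 492 [  0.93252723 165.75552195 103.61421999] ((-118.51074981689453, 80.0325927734375), (331.1026916503906, 25.61623764038086), 35.686397552490234)
xyz [148.2, -29.2, 53.1] ang [0.013, -0.011, 0.002]
```

```bash
python3 - <<'E'
from h import *
from bench import ctrl
s=ctrl.state();now(s)
for p in((-190,-20,165),(-120,-5,165),(-58,5,143),(-16,5,87)):rel(s,S(*p),YAW-.035,37)
E
```

```text
t 3.62 grasp stage [-212.1  -28.9  149.8] world [ 0.4413 -0.0782  0.1498] F [-0.9 -1.5  3.6] gap 45.1 gf 0.0 q [-0.69 -0.59  2.53  0.62  0.8   0.45]
xyz [26.8, -8.9, 1.3] ang [-0.009, -0.011, 0.03]
xyz [82.3, -24.3, 43.9] ang [-0.009, -0.011, 0.03]
xyz [118.0, -34.9, 99.1] ang [-0.009, -0.011, 0.03]
xyz [117.0, -35.8, 169.0] ang [-0.009, -0.011, 0.03]
```

move_arm:
  xyz:
    - [27,-9,0]
    - [55,-17,20]
    - [82,-24,44]
    - [100,-30,72]
    - [118,-35,99]
    - [118,-35,99]
    - [118,-35,99]
    - [118,-35,99]
  angular:
    - [-0.009,-0.011,0.03]
    - [-0.009,-0.011,0.03]
    - [-0.009,-0.011,0.03]
    - [-0.009,-0.011,0.03]
    - [-0.009,-0.011,0.03]
    - [-0.009,-0.011,0.03]
    - [-0.009,-0.011,0.03]
    - [-0.009,-0.011,0.03]
  gripper: [45,45,45,45,45,45,45,45]

```text
t: 4.28
position: [0.5877, -0.0304, 0.1378]
eef_rot: [0.95, 0.019, 0.312, -0.012]
ft_force: [0.6, 0.5, -0.0]
finger_gap: 0.0449
grasp_force: 0.0
```

```bash
python3 - <<'E'
from h import *
from bench import ctrl,eyes
s=ctrl.state();now(s)
rel(s,S(-16,5,87),YAW-.035,37)
f=eyes.grab_frame("wrist");pickle.dump(f,open("pics/w3.pkl","wb"));cv2.imwrite("pics/w3.png",f["image"][:,:,::-1])
m=mask(f,(5,150,60),(17,255,255));m=cv2.morphologyEx(m,cv2.MORPH_OPEN,np.ones((3,3)))
n,l,st,c=cv2.connectedComponentsWithStats(m)
for i in range(1,n):
    if st[i,4]>200:
        print(c[i],st[i]);P=np.array([U(v) for v in depth(f,np.argwhere(l==i)[:,::-1])]);
        q=P[P[:,2]>102];print("top",np.percentile(q,[2,50,98],axis=0).round(1).tolist());k=P[(P[:,2]<100)&(P[:,2]>65)];print("front",np.percentile(k,[2,50,98],axis=0).round(1).tolist())
        for x in np.arange(-34,4,6):
            j=q[abs(q[:,0]-x)<3]
            if len(j)>3:print(x,np.percentile(j[:,1],[3,97]).round(1))
E
```

```text
t 4.28 grasp stage [-58.8   6.9 133. ] world [ 0.5913 -0.0302  0.133 ] F [ 0.6  0.5 -0. ] gap 44.9 gf 0.0 q [-0.35 -0.07  2.18  0.52  0.49  0.79]
xyz [7.1, 0.9, 62.4] ang [-0.009, 0.011, -0.007]
[315.35350877 207.07719298] [ 305  179   21   58 1140]
top [[-29.3, -1.2, 102.6], [-15.6, 5.1, 104.3], [-0.7, 11.8, 105.8]]
front [[-29.7, -0.4, 65.5], [-29.3, 5.9, 84.7], [-28.5, 11.9, 99.3]]
-28 [-0.6 10.9]
-22 [-0.8 12. ]
-16 [-1.1 11.8]
-10 [-1.4 11. ]
-4 [-1.6 10.9]
2 [-0.7  9.6]
```

View pics/w3.png

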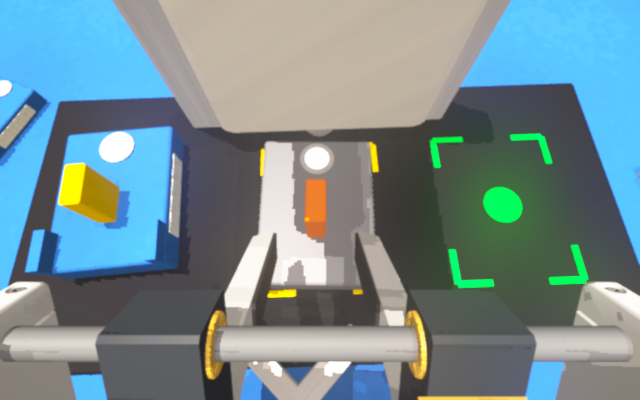

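The fin is centred between the open fingers at (315,207), and the yellow corners show around the module at (263,160), (375,155), (281,293) and (358,291).

move_arm:
  xyz:
    - [2,0,15]
    - [4,1,30]
    - [6,1,45]
    - [7,1,62]
    - [7,1,62]
    - [7,1,62]
    - [7,1,62]
  angular:
    - [-0.009,0.011,-0.007]
    - [-0.009,0.011,-0.007]
    - [-0.009,0.011,-0.007]
    - [-0.009,0.011,-0.007]
    - [-0.009,0.011,-0.007]
    - [-0.009,0.011,-0.007]
    - [-0.009,0.011,-0.007]
  gripper: [45,45,45,45,45,45,45]

```text
t: 4.92
position: [0.6301, -0.0293, 0.0934]
eef_rot: [0.948, 0.021, 0.318, -0.007]
ft_force: [-0.4, -0.1, -0.6]
finger_gap: 0.0451
grasp_force: 0.0
```

```bash
python3 - <<'E'
from h import *
from bench import ctrl,eyes
s=ctrl.state();now(s)
rel(s,S(-16,5,87),YAW-.038,37)
f=pickle.load(open("pics/w3.pkl","rb"))
def pts(fr,lo,hi,roi,z=.03):
    m=cv2.morphologyEx(mask(fr,lo,hi,roi),cv2.MORPH_OPEN,np.ones((2,2)));y,x=np.nonzero(m);return np.array([U(v) for v in plane(fr,np.c_[x,y],z)])
for nm,lo,hi,roi in(("green",(45,120,80),(75,255,255),(420,120,600,300)),("yel",(20,150,90),(33,255,255),(255,135,390,300))):
    g=pts(f,lo,hi,roi);print(nm,np.percentile(g,[.3,99.7],axis=0).round(1).tolist(),np.percentile(g,[.3,99.7],axis=0).mean(0))
    if nm=="green":
        P=[]
        for x,y in((-1,-1),(-1,1),(1,-1),(1,1)):
            k=g[((g[:,0]-2)*x>20)&((g[:,1]+158)*y>20)];P.append(k.mean(0)[:2])
        P=np.array(P);print(P.round(1).tolist(),P.mean(0))
E
```

```text
t 4.92 grasp stage [-16.4   4.6  88.7] world [ 0.6337 -0.0291  0.0887] F [-0.4 -0.1 -0.6] gap 45.1 gf 0.0 q [-0.31  0.12  2.1   0.61  0.38  0.7 ]
xyz [-0.7, -0.4, 1.5] ang [-0.001, -0.002, 0.002]
green [[-68.3, -213.7, 30.0], [70.5, -104.4, 30.0]] [   1.05958705 -159.04748559   30.        ]
[[-57.6, -202.6], [-57.8, -115.4], [59.1, -203.0], [59.3, -115.3]] [   0.75375778 -159.05448702]
yel [[-70.2, -54.7, 30.0], [66.9, 53.9, 30.0]] [-1.62853985 -0.39802788 30.        ]
```

move_arm:
  xyz:
    - [0,0,1]
    - [0,0,1]
    - [0,0,1]
    - [0,0,1]
    - [0,0,1]
    - [0,0,1]
  angular:
    - [0,0,0]
    - [0,0,0]
    - [0,0,0]
    - [0,0,0]
    - [0,0,0]
    - [0,0,0]
  gripper: [25,10,8,8,8,8]
  grip_force: 15

```text
t: 5.42
position: [0.6308, -0.0285, 0.0913]
eef_rot: [0.948, 0.022, 0.317, -0.007]
ft_force: [-3.8, 1.2, 3.3]
finger_gap: 0.014
grasp_force: 15.0
```

```bash
python3 - <<'E'
from h import *
from bench import ctrl
s=ctrl.state();now(s)
T=R.from_quat(s["eef_rot"]);print("yaw rel",np.arctan2(-T.as_matrix()[0,1]*-1,-T.as_matrix()[1,1])-YAW, T.as_matrix()[2])
g=U(s["position"]+T.apply([0,0,.006]))
# fin was at (-15,5.1), grasp -16ish; end: module centre (1.3,-158.5)-> fin (-8.7,-158.5)
for p in((6,0),(6,-40),(6,-80),(6,-120),(6,-163.5)):rel(s,S(g[0]+p[0],g[1]+p[1],g[2]),YAW,37)
E
```

```text
t 5.42 grasp stage [-15.6   5.3  86.5] world [ 0.6345 -0.0283  0.0865] F [-3.8  1.2  3.3] gap 14.0 gf 15.0 q [-0.31  0.12  2.09  0.61  0.37  0.7 ]
yaw rel -0.03445705777264009 [ 6.01741204e-01 -1.51215785e-04 -7.98691117e-01]
xyz [4.8, -0.1, 3.6] ang [0.021, 0.0, -0.028]
xyz [5.9, 39.9, 4.4] ang [0.021, 0.0, -0.028]
xyz [7.0, 79.9, 5.3] ang [0.021, 0.0, -0.028]
xyz [8.1, 119.8, 6.1] ang [0.021, 0.0, -0.028]
xyz [9.3, 163.3, 7.0] ang [0.021, 0.0, -0.028]
```

move_arm:
  xyz:
    - [2.5,0,1.8]
    - [5,0,3.7]
    - [5,5,3.8]
    - [5.5,15,4]
    - [5.7,27,4.2]
    - [6,40,4.5]
    - [6.5,53,4.8]
    - [6.7,66,5]
  angular:
    - [0.01,0,-0.014]
    - [0.021,0,-0.028]
    - [0.021,0,-0.028]
    - [0.021,0,-0.028]
    - [0.021,0,-0.028]
    - [0.021,0,-0.028]
    - [0.021,0,-0.028]
    - [0.021,0,-0.028]
  gripper: [8,8,8,8,8,8,8,8]

```text
t: 6.08
position: [0.6423, -0.0939, 0.0913]
eef_rot: [0.948, 0.038, 0.317, -0.014]
ft_force: [-1.0, 4.6, 2.4]
finger_gap: 0.0139
grasp_force: 15.0
```

```bash
python3 - <<'E'
from h import *
from bench import ctrl
s=ctrl.state();now(s);rel(s,S(-9.5,-158.4,86.5),YAW,37)
E
```

```text
t 6.08 grasp stage [ -9.4 -60.7  86.5] world [ 0.6459 -0.0936  0.0865] F [-1.   4.6  2.4] gap 13.9 gf 15.0 q [-0.44  0.17  2.04  0.74  0.46  0.46]
xyz [-0.1, 97.7, -0.2] ang [-0.002, 0.0, 0.0]
```

move_arm:
  xyz:
    - [0,13,0]
    - [0,27,0]
    - [0,41,0]
    - [0,55,0]
    - [0,69,0]
    - [0,83,0]
    - [0,93,0]
    - [0,97.7,0]
  angular:
    - [-0.001,0,0]
    - [-0.002,0,0]
    - [-0.002,0,0]
    - [-0.002,0,0]
    - [-0.002,0,0]
    - [-0.002,0,0]
    - [-0.002,0,0]
    - [-0.002,0,0]
  gripper: [8,8,8,8,8,8,8,8]

```text
t: 6.75
position: [0.6501, -0.1922, 0.0913]
eef_rot: [0.948, 0.037, 0.317, -0.012]
ft_force: [-0.3, 6.4, 4.4]
finger_gap: 0.014
grasp_force: 15.0
```

```bash
python3 - <<'E'
from h import *
from bench import ctrl,eyes
s=ctrl.state();now(s);rel(s,S(-9.5,-158.4,86.5),YAW,37)
f=eyes.grab_frame("top");pickle.dump(f,open("pics/t2.pkl","wb"))
f=eyes.grab_frame("wrist");pickle.dump(f,open("pics/w4.pkl","wb"));cv2.imwrite("pics/w4.png",f["image"][:,:,::-1])
E
```

```text
t 6.75 grasp stage [  -9.4 -159.3   86.5] world [ 0.6537 -0.192   0.0865] F [-0.3  6.4  4.4] gap 14.0 gf 15.0 q [-0.6   0.25  1.95  0.79  0.56  0.29]
xyz [-0.1, -0.9, -0.1] ang [0.001, -0.0, -0.001]
```

View pics/w4.png

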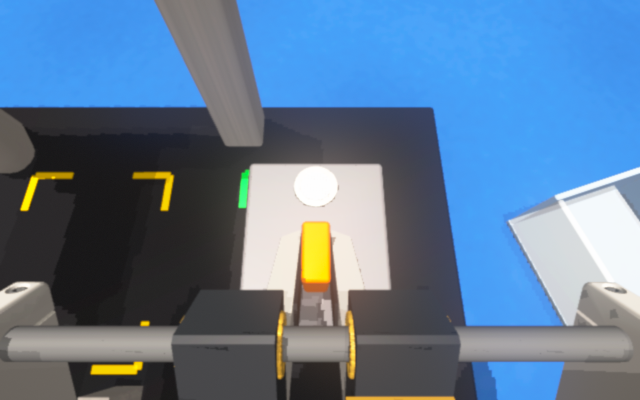

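The grey module is on the green mark. A strip of green shows on the left at (244,188) and none on the right, so it may be a few mm too far to -y. I will measure that.

```bash
python3 - <<'E'
from h import *
f=pickle.load(open("pics/w4.pkl","rb"));t=pickle.load(open("pics/t2.pkl","rb"))
def pts(fr,lo,hi,roi,z=.03):
    y,x=np.nonzero(mask(fr,lo,hi,roi));return np.array([U(v) for v in plane(fr,np.c_[x,y],z)])
y=pts(f,(20,150,90),(33,255,255),(10,160,185,220));print("yel top: y ext",np.percentile(y[:,1],[1,99]),"x max",np.percentile(y[:,0],99))
g=pts(f,(45,120,60),(75,255,255),(230,160,260,220));print("green",g.min(0),g.max(0))
P,e=block(f,(235,150,400,280));print(np.percentile(P,[1,99],axis=0));print(e.round(1).tolist())
print("module edges z=.06", [U(plane(f,p,.06)[0]).round(1) for p in((250,165),(246,225),(381,165),(386,225))])
g=pts(t,(45,120,60),(75,255,255),(345,150,415,225))
if len(g):print("top green",np.percentile(g,[1,99],axis=0),len(g))
cv2.imwrite("pics/c5.png",cv2.resize(t["image"][130:250,300:440,::-1],None,fx=5,fy=5,interpolation=cv2.INTER_CUBIC))
E
```

```text
yel top: y ext [-53.5858706   54.34878776] x max 68.83366632355357
green [  39.7352988 -109.9187402   30.       ] [  70.52002604 -103.95839529   30.        ]
[[ -14.72075263 -204.64756258   57.60173005]
 [  59.84642715 -116.94947509   61.61365358]]
[[4.0, -205.9, -115.9, 59.4], [12.0, -205.8, -115.8, 59.3], [20.0, -205.8, -115.8, 59.4], [28.0, -205.9, -115.8, 59.4], [36.0, -206.0, -115.8, 59.6], [44.0, -205.9, -116.0, 59.7]]
module edges z=.06 [array([  58.9, -117.1,   60. ]), array([  17.2, -117.5,   60. ]), array([  58.9, -204.8,   60. ]), array([  17.2, -204.9,   60. ])]
top green [[  42.07134196 -204.33904082   30.        ]
 [  72.91130442 -102.60009481   30.        ]] 35
```

move_arm:
  xyz:
    - [0.6,-0.9,0.5]
    - [1.2,-1.9,0.9]
    - [1.2,-1.9,0.9]
    - [1.2,-1.9,0.9]
  angular:
    - [0,0,0]
    - [0,0,0]
    - [0,0,0]
    - [0,0,0]
  gripper: [8,8,8,8]

```text
t: 7.18
position: [0.6516, -0.19, 0.0914]
eef_rot: [0.947, 0.037, 0.317, -0.011]
ft_force: [-0.5, -3.9, 0.6]
finger_gap: 0.0138
grasp_force: 15.0
```

```bash
python3 - <<'E'
from h import *
from bench import ctrl,eyes
s=ctrl.state();now(s)
f=eyes.grab_frame("wrist");pickle.dump(f,open("pics/w5.pkl","wb"))
y,x=np.nonzero(mask(f,(45,120,60),(75,255,255),(225,150,420,230)));g=np.array([U(v) for v in plane(f,np.c_[x,y],.03)]);print("green",g.min(0),g.max(0))
P,e=block(f,(235,150,400,280));print(np.percentile(P[:,0],[1,99]));print(e.round(1).tolist())
E
```

```text
t 7.18 grasp stage [  -7.8 -157.2   86.6] world [ 0.6552 -0.1897  0.0866] F [-0.5 -3.9  0.6] gap 13.8 gf 15.0 q [-0.59  0.25  1.95  0.79  0.56  0.3 ]
green [  39.14017778 -212.38255862   30.        ] [  68.11050857 -103.9738593    30.        ]
[-13.03937825  61.60360254]
[[5.6, -203.1, -113.1, 59.5], [13.6, -203.2, -113.1, 59.5], [21.6, -203.2, -113.1, 59.5], [29.6, -203.1, -112.9, 59.5], [37.6, -203.0, -113.0, 59.8], [45.6, -203.2, -113.0, 59.8]]
```

move_arm:
  xyz:
    - [0,0,0]
    - [0,0,0]
    - [0,0,0]
    - [0,0,-20]
    - [0,0,-45]
    - [0,0,-75]
    - [0,-10,-100]
  angular:
    - [0,0,0]
    - [0,0,0]
    - [0,0,0]
    - [0,0,0]
    - [0,0,0]
    - [0,0,0]
    - [0,0,0]
  gripper: [25,40,45,45,45,45,45]

```text
t: 7.82
position: [0.5899, -0.1849, 0.172]
eef_rot: [0.948, 0.037, 0.317, -0.012]
ft_force: [-0.2, 0.4, 0.4]
finger_gap: 0.0451
grasp_force: 0.0
```

```bash
python3 - <<'E'
from h import *
from bench import ctrl,eyes
s=ctrl.state();now(s)
f=eyes.grab_frame("wrist");pickle.dump(f,open("pics/w6.pkl","wb"))
P,e=block(f,(150,100,500,300));print(np.percentile(P[:,0],[1,99]));print(e.round(1).tolist())
s=ctrl.state()
for p in((-95,-100,165),(-95,80,165),(-45,166.5,145)):rel(s,S(*p),YAW+.065,37)
E
```

```text
t 7.82 grasp stage [ -68.8 -147.2  167.2] world [ 0.5935 -0.1846  0.1672] F [-0.2  0.4  0.4] gap 45.1 gf 0.0 q [-0.66 -0.03  2.07  0.67  0.71  0.4 ]
[-56.29789086  89.84413843]
[[-36.9, -181.5, -120.8, 59.4], [-28.9, -195.7, -120.9, 59.5], [-20.9, -202.6, -113.5, 59.4], [-12.9, -202.9, -113.1, 59.4], [-4.9, -202.7, -112.5, 59.4], [3.1, -203.3, -113.3, 59.3], [11.1, -203.1, -112.7, 59.4], [19.1, -203.7, -112.5, 59.4], [27.1, -320.5, -113.3, 59.3], [35.1, -320.7, -112.9, 59.5], [43.1, -203.0, -113.8, 59.7], [51.1, -202.6, -113.4, 59.6], [59.1, -203.1, -113.3, 59.2], [91.1, -119.8, -89.8, 59.6]]
xyz [-24.5, -45.9, -11.2] ang [0.043, -0.004, -0.05]
xyz [-24.1, -225.9, -11.9] ang [0.043, -0.004, -0.05]
xyz [3.8, -312.5, 34.0] ang [0.043, -0.004, -0.05]
```

Grey stays put at (1.5, -158). Next is the blue module.

move_arm:
  xyz:
    - [-12,-25,-8]
    - [-24,-60,-11]
    - [-24,-98,-11]
    - [-24,-136,-11]
    - [-24,-174,-11]
    - [-24,-212,-11]
    - [-20,-245,-8]
    - [-15,-275,0]
  angular:
    - [0,0,0]
    - [0,0,0]
    - [0.01,0,-0.012]
    - [0.02,0,-0.025]
    - [0.03,0,-0.035]
    - [0.043,-0.004,-0.05]
    - [0.043,-0.004,-0.05]
    - [0.043,-0.004,-0.05]
  gripper: [45,45,45,45,45,45,45,45]

```text
t: 8.53
position: [0.5564, 0.0913, 0.1617]
eef_rot: [0.946, 0.069, 0.315, -0.024]
ft_force: [1.3, -0.7, 0.0]
finger_gap: 0.0452
grasp_force: 0.0
```

```bash
python3 - <<'E'
from h import *
from bench import ctrl
s=ctrl.state();now(s);rel(s,S(-45,166.5,140),YAW+.065,37)
E
```

```text
t 8.53 grasp stage [-80.3 131.1 156.9] world [0.5599 0.0918 0.1569] F [ 1.3 -0.7  0. ] gap 45.2 gf 0.0 q [-0.11 -0.19  2.24  0.33  0.49  1.07]
xyz [19.8, -33.0, 36.1] ang [-0.003, 0.003, -0.001]
```

move_arm:
  xyz:
    - [10,-17,18]
    - [20,-33,36]
    - [20,-33,36]
    - [20,-33,36]
  angular:
    - [-0.003,0.003,0]
    - [-0.003,0.003,0]
    - [-0.003,0.003,0]
    - [-0.003,0.003,0]
  gripper: [45,45,45,45]

```text
t: 8.87
position: [0.5888, 0.1282, 0.1433]
eef_rot: [0.946, 0.069, 0.315, -0.023]
ft_force: [-0.3, -0.8, 0.1]
finger_gap: 0.0449
grasp_force: 0.0
```

```bash
python3 - <<'E'
from h import *
from bench import ctrl,eyes
s=ctrl.state();now(s)
f=eyes.grab_frame("wrist");pickle.dump(f,open("pics/w7.pkl","wb"))
P,e=block(f,(200,100,440,300));P=P[(abs(P[:,0])<90)];print(np.percentile(P[:,0],[1,99]));print(e.round(1).tolist())
m=mask(f,(18,130,90),(35,255,255),(280,120,360,280));n,l,st,c=cv2.connectedComponentsWithStats(m);i=1+np.argmax(st[1:,4]);print(c[i],st[i])
Q=np.array([U(v) for v in depth(f,np.argwhere(l==i)[:,::-1])]);q=Q[Q[:,2]>102];print("top",np.percentile(q,[2,50,98],axis=0).round(1).tolist())
for x in np.arange(-20,24,6):
    j=q[abs(q[:,0]-x)<3]
    if len(j)>3:print(x,np.percentile(j[:,1],[3,97]).round(1))
rel(s,S(1,166.5,87),YAW+.065,37)
E
```

```text
t 8.87 grasp stage [-44.9 165.3 138.5] world [0.5924 0.1288 0.1385] F [-0.3 -0.8  0.1] gap 44.9 gf 0.0 q [-0.02 -0.05  2.15  0.24  0.41  1.22]
[-45.74959359  89.01500112]
[[-28.1, 135.5, 195.5, 59.4], [-20.1, 136.4, 196.3, 59.4], [-12.1, 136.6, 211.6, 59.5], [-4.1, 122.5, 211.8, 59.4], [3.9, 122.0, 212.8, 59.3], [11.9, 123.5, 213.0, 59.4], [19.9, 123.3, 213.5, 59.4], [27.9, 124.3, 214.2, 59.4], [35.9, 124.2, 215.1, 59.3], [43.9, 125.3, 215.5, 59.5], [51.9, 124.9, 215.3, 59.6], [59.9, 126.3, 216.5, 59.7], [67.9, 126.2, 216.1, 59.4], [75.9, 127.5, 186.6, 58.7], [91.9, 91.3, 120.5, 59.7]]
[315.51192146 197.58064516] [307 178  18  40 713]
top [[-10.5, 161.9, 103.0], [2.5, 167.7, 104.3], [16.7, 173.7, 105.6]]
-8 [161.5 172.5]
-2 [161.8 173. ]
4 [162.2 173.4]
10 [162.5 174. ]
16 [162.8 173.8]
xyz [5.9, 1.8, 68.7] ang [-0.001, 0.004, -0.0]
```

move_arm:
  xyz:
    - [2,0,17]
    - [4,1,35]
    - [6,1,52]
    - [7,1,69]
    - [7,1,69]
    - [7,1,69]
    - [7,1,69]
    - [7,1,69]
  angular:
    - [-0.001,0.004,0]
    - [-0.001,0.004,0]
    - [-0.001,0.004,0]
    - [-0.001,0.004,0]
    - [-0.001,0.004,0]
    - [-0.001,0.004,0]
    - [-0.001,0.004,0]
    - [-0.001,0.004,0]
  gripper: [45,45,45,45,45,45,25,10]

```text
t: 9.58
position: [0.6361, 0.1323, 0.0951]
eef_rot: [0.945, 0.067, 0.319, -0.022]
ft_force: [-0.5, -0.1, -0.0]
finger_gap: 0.0349
grasp_force: 0.0
```

move_arm:
  xyz:
    - [0,0,0]
    - [0,0,0]
    - [0,0,0]
    - [0,0,0]
  angular:
    - [0,0,0]
    - [0,0,0]
    - [0,0,0]
    - [0,0,0]
  gripper: [8,8,8,8]

```text
t: 9.92
position: [0.6362, 0.1332, 0.0946]
eef_rot: [0.945, 0.068, 0.318, -0.023]
ft_force: [-6.0, 1.7, 6.8]
finger_gap: 0.0138
grasp_force: 15.0
```

```bash
python3 - <<'E'
from h import *
from bench import ctrl
s=ctrl.state();now(s)
T=R.from_quat(s["eef_rot"]);M=T.as_matrix();print("yaw rel",np.arctan2(M[0,1],-M[1,1])-YAW, M[2])
g=U(s["position"]+T.apply([0,0,.006]))
# fin (3.3,167.5) -> (-10.7,0)
for p in((-14,0),(-14,-60),(-14,-120),(-14,-167.5)):rel(s,S(g[0]+p[0],g[1]+p[1],g[2]),YAW,37)
E
```

```text
t 9.92 grasp stage [  2.7 166.4  89.8] world [0.6398 0.1337 0.0898] F [-6.   1.7  6.8] gap 13.8 gf 15.0 q [-0.    0.15  2.05  0.3   0.3   1.17]
yaw rel 0.06274181341504616 [ 6.04823623e-01  2.65600180e-04 -7.96359413e-01]
xyz [-11.1, -1.1, -8.4] ang [-0.038, -0.004, 0.05]
xyz [-14.1, 58.8, -10.7] ang [-0.038, -0.004, 0.05]
xyz [-17.1, 118.7, -13.0] ang [-0.038, -0.004, 0.05]
xyz [-19.5, 166.1, -14.8] ang [-0.038, -0.004, 0.05]
```

move_arm:
  xyz:
    - [-5,0,-4]
    - [-11,2,-8.4]
    - [-11.7,14,-9]
    - [-12.3,27,-9.4]
    - [-13,41,-10]
    - [-13.8,55,-10.5]
    - [-14.5,69,-11]
    - [-15.2,83,-11.5]
  angular:
    - [-0.018,0,0.025]
    - [-0.038,-0.002,0.05]
    - [-0.038,-0.002,0.05]
    - [-0.038,-0.002,0.05]
    - [-0.038,-0.002,0.05]
    - [-0.038,-0.002,0.05]
    - [-0.038,-0.002,0.05]
    - [-0.038,-0.002,0.05]
  gripper: [8,8,8,8,8,8,8,8]

```text
t: 10.58
position: [0.6294, 0.0481, 0.0945]
eef_rot: [0.947, 0.038, 0.318, -0.013]
ft_force: [-0.0, 4.8, 2.4]
finger_gap: 0.014
grasp_force: 15.0
```

```bash
python3 - <<'E'
from h import *
from bench import ctrl
s=ctrl.state();now(s);rel(s,S(-11.3,-.5,89.8),YAW,37)
E
```

```text
t 10.58 grasp stage [-10.9  81.9  89.8] world [0.633  0.0484 0.0898] F [-0.   4.8  2.4] gap 14.0 gf 15.0 q [-0.16  0.11  2.1   0.47  0.33  0.93]
xyz [-0.3, 82.4, -0.3] ang [-0.0, -0.002, 0.0]
```

move_arm:
  xyz:
    - [0,13,0]
    - [0,26,0]
    - [0,39,0]
    - [0,52,0]
    - [0,64,0]
    - [0,74,0]
    - [0,80,0]
    - [0,81.5,0]
  angular:
    - [0,0,0]
    - [0,0,0]
    - [0,0,0]
    - [0,0,0]
    - [0,0,0]
    - [0,0,0]
    - [0,0,0]
    - [0,0,0]
  gripper: [8,8,8,8,8,8,8,8]

```text
t: 11.25
position: [0.6359, -0.0334, 0.0945]
eef_rot: [0.947, 0.038, 0.318, -0.013]
ft_force: [-0.5, 6.0, 4.7]
finger_gap: 0.0139
grasp_force: 15.0
```

```bash
python3 - <<'E'
from h import *
from bench import ctrl,eyes
s=ctrl.state();now(s)
f=eyes.grab_frame("wrist");pickle.dump(f,open("pics/w8.pkl","wb"));cv2.imwrite("pics/w8.png",f["image"][:,:,::-1])
P,e=block(f,(235,140,400,280));print(np.percentile(P[:,0],[1,99]));print(e.round(1).tolist())
y,x=np.nonzero(mask(f,(20,150,90),(33,255,255),(225,120,410,300)));g=np.array([U(v) for v in plane(f,np.c_[x,y],.03)]);print("yel",np.percentile(g,[.5,99.5],axis=0))
E
```

```text
t 11.25 grasp stage [-10.9   0.1  89.8] world [ 0.6395 -0.0331  0.0898] F [-0.5  6.   4.7] gap 13.9 gf 15.0 q [-0.33  0.13  2.08  0.66  0.4   0.62]
[-16.18432715  37.32519576]
[[3.1, -45.5, 44.3, 59.4], [11.1, -45.4, 44.5, 59.4], [19.1, -45.4, 44.4, 59.4], [27.1, -45.4, 44.5, 59.5]]
yel [[-20.84630037 -53.04682011  30.        ]
 [ 49.06325444  54.20597878  30.        ]]
```

View pics/w8.png

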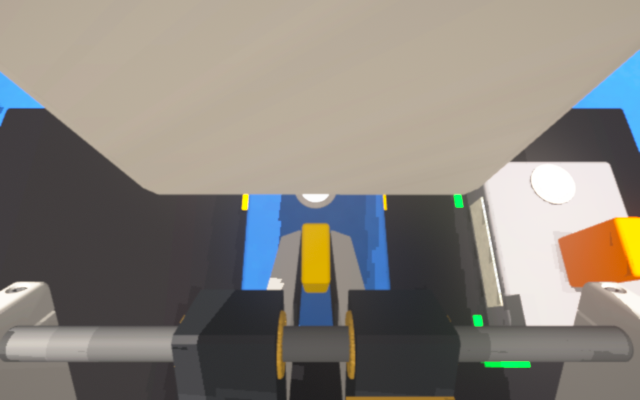

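Blue sits on the viewing mark, with yellow strips at (245,202) and (384,202) about even on both sides. I will nudge it 0.8 mm, release and back off.

move_arm:
  xyz:
    - [0,-0.8,0]
    - [0,-0.8,0]
    - [0,-0.8,0]
    - [0,-0.8,0]
    - [0,-0.8,0]
    - [0,-0.8,-20]
    - [0,-0.8,-45]
    - [0,-0.8,-70]
  angular:
    - [0,0,0]
    - [0,0,0]
    - [0,0,0]
    - [0,0,0]
    - [0,0,0]
    - [0,0,0]
    - [0,0,0]
    - [0,0,0]
  gripper: [8,8,25,40,45,45,45,45]

```text
t: 11.97
position: [0.5922, -0.0355, 0.149]
eef_rot: [0.948, 0.038, 0.316, -0.013]
ft_force: [-0.2, 0.4, -0.1]
finger_gap: 0.0448
grasp_force: 0.0
```

```bash
python3 - <<'E'
from h import *
from bench import ctrl,eyes
s=ctrl.state();now(s)
f=eyes.grab_frame("wrist");pickle.dump(f,open("pics/w9.pkl","wb"));cv2.imwrite("pics/w9.png",f["image"][:,:,::-1])
P,e=block(f,(240,100,390,300));print(np.percentile(P[:,0],[1,99]));print(e.round(1).tolist())
y,x=np.nonzero(mask(f,(20,150,90),(33,255,255),(225,100,410,310)));g=np.array([U(v) for v in plane(f,np.c_[x,y],.03)]);print("yel",np.percentile(g,[.5,99.5],axis=0))
m=mask(f,(18,130,90),(35,255,255),(290,120,345,280));n,l,st,c=cv2.connectedComponentsWithStats(m);i=1+np.argmax(st[1:,4])
Q=np.array([U(v) for v in depth(f,np.argwhere(l==i)[:,::-1])]);q=Q[Q[:,2]>102];print("fin top",np.percentile(q,[2,50,98],axis=0).round(1).tolist())
s=ctrl.state()
for p in((-110,-10,165),(-190,-24,170)):rel(s,S(*p),YAW,37)
E
```

```text
t 11.97 grasp stage [-54.7   1.5 144.2] world [ 0.5958 -0.0352  0.1442] F [-0.2  0.4 -0.1] gap 44.8 gf 0.0 q [-0.37 -0.08  2.17  0.55  0.52  0.72]
[-59.30345077  55.46045588]
[[-39.8, -29.9, 31.2, 59.3], [-31.8, -29.6, 31.0, 59.4], [-23.8, -30.0, 31.4, 59.4], [-15.8, -46.3, 44.0, 59.4], [-7.8, -45.6, 44.3, 59.4], [0.2, -46.0, 44.0, 59.4], [8.2, -45.6, 44.9, 59.4], [16.2, -45.1, 44.1, 59.3], [24.2, -46.2, 44.9, 59.3], [32.2, -45.5, 44.2, 59.5], [40.2, -45.5, 44.7, 59.7]]
yel [[-69.26412498 -53.58218919  30.        ]
 [ 65.77047059  54.43047353  30.        ]]
fin top [[-24.4, -6.9, 102.7], [-11.2, -0.2, 104.3], [3.6, 5.9, 105.7]]
xyz [-34.7, 11.0, -46.7] ang [0.002, -0.005, 0.001]
xyz [-95.4, 25.1, -99.1] ang [0.002, -0.005, 0.001]
```

View pics/w9.png

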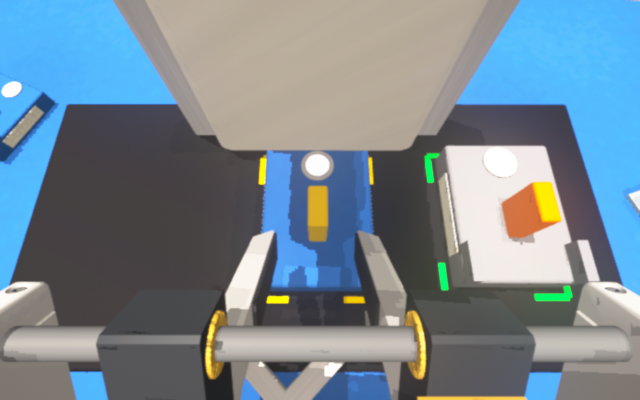

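Blue is squarely inside the yellow corners at (263,170), (371,170), (278,300) and (354,300). Grey is inside the green corners. Now the latch.

move_arm:
  xyz:
    - [-15,4,-20]
    - [-35,11,-46]
    - [-50,15,-60]
    - [-65,18,-73]
    - [-75,22,-83]
    - [-85,28,-88]
    - [-85,28,-88]
    - [-85,28,-88]
  angular:
    - [0,0,0]
    - [0,0,0]
    - [0,0,0]
    - [0,0,0]
    - [0,0,0]
    - [0,0,0]
    - [0,0,0]
    - [0,0,0]
  gripper: [45,45,45,45,45,45,45,45]

```text
t: 12.68
position: [0.4751, -0.0736, 0.1685]
eef_rot: [0.947, 0.037, 0.318, -0.012]
ft_force: [-0.1, -0.6, -0.5]
finger_gap: 0.045
grasp_force: 0.0
```

```bash
python3 - <<'E'
from h import *
from bench import ctrl,eyes
s=ctrl.state();now(s)
f=eyes.grab_frame("wrist");pickle.dump(f,open("pics/w10.pkl","wb"))
m=mask(f,(0,150,60),(8,255,255))|mask(f,(172,150,60),(179,255,255));n,l,st,c=cv2.connectedComponentsWithStats(m)
for i in range(1,n):
    if st[i,4]>60:
        u=U(plane(f,c[i],.1)[0]);d=u[:2]-[-90,65];print(c[i],st[i],u,"latch",np.arctan2(-d[0],-d[1]),np.hypot(*d))
s=ctrl.state();rel(s,S(-178,-28.5,130),YAW,37);rel(s,S(-178,-28.5,100),YAW,37)
E
```

```text
t 12.68 grasp stage [-174.4  -27.1  163.7] world [ 0.4787 -0.0734  0.1637] F [-0.1 -0.6 -0.5] gap 45.0 gf 0.0 q [-0.6  -0.46  2.42  0.6   0.74  0.53]
[315.40894569 288.62939297] [301 273  25  30 313] [-182.46895752  -27.85726303  100.        ] latch 0.7833029124671944 131.04571493138056
xyz [-23.5, 1.6, 24.7] ang [0.001, -0.001, -0.001]
xyz [-41.6, 1.6, 48.6] ang [0.001, -0.001, -0.001]
```

move_arm:
  xyz:
    - [-12,1,12]
    - [-24,1,24]
    - [-35,1,38]
    - [-43,1,47.5]
    - [-43,1,47.5]
    - [-43,1,47.5]
    - [-43,1,47.5]
    - [-43,1,47.5]
  angular:
    - [0,0,0]
    - [0,0,0]
    - [0,0,0]
    - [0,0,0]
    - [0,0,0]
    - [0,0,0]
    - [0,0,0]
    - [0,0,0]
  gripper: [45,45,45,45,45,45,25,10]
  grip_force: 6

```text
t: 13.4
position: [0.4704, -0.0751, 0.1062]
eef_rot: [0.947, 0.038, 0.318, -0.012]
ft_force: [-0.1, -0.2, 0.9]
finger_gap: 0.0348
grasp_force: 0.0
```

move_arm:
  xyz:
    - [0,0,0]
    - [0,0,0]
    - [0,0,0]
  angular:
    - [0,0,0]
    - [0,0,0]
    - [0,0,0]
  gripper: [10,10,10]

```text
t: 13.65
position: [0.4699, -0.0745, 0.1055]
eef_rot: [0.947, 0.038, 0.318, -0.013]
ft_force: [1.8, 2.7, 2.1]
finger_gap: 0.0179
grasp_force: 6.0
```

```bash
python3 - <<'E'
from h import *
from bench import ctrl
s=ctrl.state();now(s);T=R.from_quat(s["eef_rot"]);g=s["position"]+T.apply([0,0,.006])
u=U(g);d=u[:2]-[-90,65];th=np.arctan2(-d[0],-d[1]);r=np.hypot(*d);print("latch",th,"r",r)
for a in np.linspace(th,.12,9)[1:]:
    w=S(-90-r*np.sin(a),65-r*np.cos(a),u[2]);print(round(a,2),np.round(T.inv().apply(w-g)*1e3,1))
E
```

```text
t 13.65 grasp stage [-179.7  -27.6  100.7] world [ 0.4735 -0.0742  0.1007] F [1.8 2.7 2.1] gap 17.9 gf 6.0 q [-0.62 -0.33  2.47  0.74  0.61  0.34]
latch 0.7698053665880735 r 128.90596290115744
0.69 [6.2 7.  4.7]
0.61 [12.9 13.3  9.7]
0.53 [19.9 18.9 15.1]
0.44 [27.3 23.8 20.7]
0.36 [35.  27.9 26.5]
0.28 [42.9 31.2 32.5]
0.2 [51.  33.7 38.6]
0.12 [59.2 35.4 44.8]
```

move_arm:
  xyz:
    - [6,7,4.5]
    - [13,13,9.5]
    - [20,19,15]
    - [27,24,20.5]
    - [35,28,26.5]
    - [43,31,32.5]
    - [51,33.5,38.5]
    - [59,35.5,45]
  angular:
    - [0,0,0]
    - [0,0,0]
    - [0,0,0]
    - [0,0,0]
    - [0,0,0]
    - [0,0,0]
    - [0,0,0]
    - [0,0,0]
  gripper: [10,10,10,10,10,10,10,10]

```text
t: 14.32
position: [0.547, -0.1039, 0.105]
eef_rot: [0.947, 0.038, 0.318, -0.013]
ft_force: [-1.6, 6.8, 4.3]
finger_gap: 0.0174
grasp_force: 6.0
```

```bash
python3 - <<'E'
from h import *
from bench import ctrl
s=ctrl.state();now(s);T=R.from_quat(s["eef_rot"]);g=s["position"]+T.apply([0,0,.006])
u=U(g);d=u[:2]-[-90,65];th=np.arctan2(-d[0],-d[1]);r=np.hypot(*d);print("latch",th,"r",r)
for a in np.r_[np.linspace(th,0,5)[1:],-.03]:
    w=S(-90-r*np.sin(a),65-r*np.cos(a),u[2]);print(round(a,2),np.round(T.inv().apply(w-g)*1e3,1))
E
```

```text
t 14.32 grasp stage [-105.2  -63.   100.3] world [ 0.5506 -0.1036  0.1003] F [-1.6  6.8  4.3] gap 17.4 gf 6.0 q [-0.57 -0.07  2.26  0.77  0.55  0.33]
latch 0.11811400151261155 r 128.91477177737303
0.09 [3.  0.4 2.3]
0.06 [6.  0.7 4.6]
0.03 [9.1 0.8 6.9]
0.0 [12.1  0.9  9.2]
-0.03 [15.2  0.8 11.5]
```

move_arm:
  xyz:
    - [3,0.4,2.3]
    - [6,0.7,4.6]
    - [9,0.8,6.9]
    - [12,0.9,9.2]
    - [13.6,0.8,10.4]
    - [15.2,0.8,11.5]
    - [15.2,0.8,11.5]
  angular:
    - [0,0,0]
    - [0,0,0]
    - [0,0,0]
    - [0,0,0]
    - [0,0,0]
    - [0,0,0]
    - [0,0,0]
  gripper: [10,10,10,10,10,10,10]

```text
t: 14.9
position: [0.5645, -0.1031, 0.1039]
eef_rot: [0.948, 0.038, 0.317, -0.013]
ft_force: [-3.7, 3.5, 2.9]
finger_gap: 0.0177
grasp_force: 6.0
```

```bash
python3 - <<'E'
from h import *
from bench import ctrl,eyes
s=ctrl.state();now(s)
T=R.from_quat(s["eef_rot"]);g=s["position"]+T.apply([0,0,.006]);u=U(g);d=u[:2]-[-90,65];print("grasp angle",np.arctan2(-d[0],-d[1]))
f=eyes.grab_frame("wrist");pickle.dump(f,open("pics/w11.pkl","wb"))
m=mask(f,(0,150,60),(8,255,255))|mask(f,(172,150,60),(179,255,255));n,l,st,c=cv2.connectedComponentsWithStats(m);i=1+np.argmax(st[1:,4]);print(c[i],st[i])
E
```

```text
t 14.9 grasp stage [-87.7 -63.6  99.1] world [ 0.5681 -0.1028  0.0991] F [-3.7  3.5  2.9] gap 17.7 gf 6.0 q [-0.54 -0.03  2.22  0.77  0.53  0.36]
grasp angle -0.018203748333126147
[315.56043165 262.75611511] [ 297  240   38   48 1390]
```

move_arm:
  xyz:
    - [1.6,0,1.2]
    - [3.2,0,2.4]
    - [4.8,0,3.6]
    - [4.8,0,3.6]
  angular:
    - [0,0,0]
    - [0,0,0]
    - [0,0,0]
    - [0,0,0]
  gripper: [10,10,10,10]
  grip_force: 12

```text
t: 15.28
position: [0.5697, -0.1027, 0.1034]
eef_rot: [0.948, 0.038, 0.316, -0.013]
ft_force: [-12.4, 1.6, 7.1]
finger_gap: 0.0172
grasp_force: 12.0
```

```bash
python3 - <<'E'
from h import *
from bench import ctrl,eyes
s=ctrl.state();now(s)
T=R.from_quat(s["eef_rot"]);g=s["position"]+T.apply([0,0,.006]);u=U(g);d=u[:2]-[-90,65];print("grasp angle",np.arctan2(-d[0],-d[1]))
f=eyes.grab_frame("wrist")
m=mask(f,(0,150,60),(8,255,255))|mask(f,(172,150,60),(179,255,255));n,l,st,c=cv2.connectedComponentsWithStats(m);i=1+np.argmax(st[1:,4]);print(c[i],st[i])
E
```

```text
t 15.28 grasp stage [-82.5 -63.6  98.6] world [ 0.5733 -0.1024  0.0986] F [-12.4   1.6   7.1] gap 17.2 gf 12.0 q [-0.53 -0.01  2.21  0.76  0.52  0.37]
grasp angle -0.05837610332491062
[315.58633358 272.67891256] [ 296  251   39   46 1361]
```

The push force has risen to 12 N and the knob slips in the pads, so the latch is against its stop. I will release and inspect.

move_arm:
  xyz:
    - [0,0,0]
    - [0,0,0]
    - [0,0,0]
    - [0,0,-20]
    - [0,0,-50]
    - [0,0,-80]
    - [0,0,-110]
  angular:
    - [0,0,0]
    - [0,0,0]
    - [0,0,0]
    - [0,0,0]
    - [0,0,0]
    - [0,0,0]
    - [0,0,0]
  gripper: [30,45,50,50,50,50,50]

```text
t: 15.92
position: [0.5044, -0.1084, 0.193]
eef_rot: [0.948, 0.038, 0.317, -0.012]
ft_force: [0.4, 0.0, 0.9]
finger_gap: 0.05
grasp_force: 0.0
```

```bash
python3 - <<'E'
from h import *
from bench import ctrl,eyes
s=ctrl.state();now(s)
f=eyes.grab_frame("wrist");pickle.dump(f,open("pics/w12.pkl","wb"));cv2.imwrite("pics/w12.png",f["image"][:,:,::-1])
m=mask(f,(0,150,60),(8,255,255))|mask(f,(172,150,60),(179,255,255));n,l,st,c=cv2.connectedComponentsWithStats(m);i=1+np.argmax(st[1:,4])
u=U(plane(f,c[i],.097)[0]);d=u[:2]-[-90,65];print(c[i],st[i],u,"latch",np.arctan2(-d[0],-d[1]),np.hypot(*d))
P,e=block(f,(200,40,320,190));print(np.percentile(P[:,0],[1,99]));print(e.round(1).tolist())
E
```

```text
t 15.92 grasp stage [-148.   -64.1  188.2] world [ 0.508  -0.1081  0.1882] F [0.4 0.  0.9] gap 50.0 gf 0.0 q [-0.64 -0.37  2.31  0.6   0.78  0.51]
[314.95625  209.803125] [304 193  23  36 640] [-89.09532072 -64.62051914  97.        ] latch -0.006979331632570277 129.62367617762945
[-54.06917413  58.78778378]
[[-37.2, -45.7, 36.5, 59.2], [-29.2, -46.4, 38.3, 59.3], [-21.2, -46.2, 43.7, 59.3], [-13.2, -46.0, 43.8, 59.2], [-5.2, -45.9, 43.4, 59.3], [2.8, -45.7, 43.8, 59.2], [10.8, -45.7, 43.8, 59.2], [18.8, -45.6, 44.1, 59.1], [26.8, -46.3, 43.3, 59.2], [34.8, -46.2, 43.6, 59.4], [42.8, -45.1, 43.5, 59.4]]
```

View pics/w12.png

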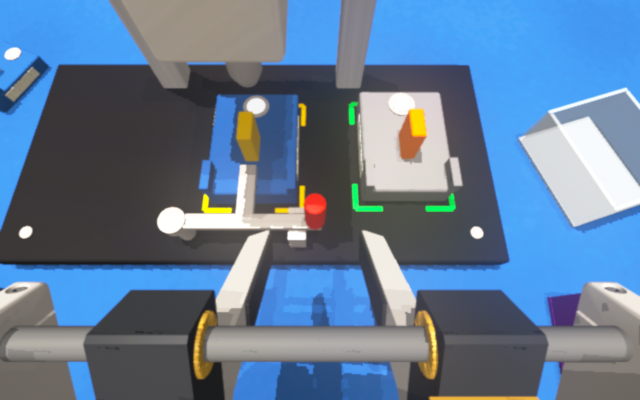

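The latch is shut at about 0 rad: the bar lies on its catch at (297,228) and the tongue is over the blue module's ledge. Blue sits within the yellow corners, grey within the green, and the robot is clear of everything. Handing in.

```bash
python3 -c "
from bench import ctrl
print(ctrl.sign_off())"
```

```text
the job is handed in; nothing more can be done
None
```

The job is handed in: the last wrist-camera check before sign-off showed the grey module on the green mark and the blue module on the yellow mark, each centred to within about 1 mm, and the latch shut in its catch at about 0 rad.

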